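# Index the sample carousel to the next hole

## Task

The sample carousel on the bench is locked by its spring plunger. With the fingertips press the black plunger head in and, while it is down, turn the table to the next hole on the side of the green peg (not towards the red one, and no further), then let the plunger spring up so that it locks in that hole, and move clear. Only press and push: lift nothing, leave the vials standing in their cups and the other things on the bench where they are.

Things in the scene. Friction and masses are not known exactly. Their poses are not given: they have to be found in the camera images.
- hub (a point): On the carousel's vertical axis, at the top face (z = 0.040) of the white turntable (diameter 166 mm) that turns in a fixed grey dish (diameter 250 mm, rim at z = 0.050). The turntable has five blue vial cups (20 mm high, 55 mm from the axis) at 60 degree steps and the plunger in the sixth place. The point's x axis points from the axis to the plunger and turns with the table.
- turntable (a joint): Angle of the turntable, rad: 0 where it is locked at the start; grows counter-clockwise seen from above; the neighbouring holes are at +1.047 and -1.047. It turns with little friction (about 0.04 N m) once the plunger is pressed and stays where it is left.
- plunger_top (a point): Centre of the flat top of the black round plunger head (diameter 31 mm), 70 mm from the hub's axis; z = 0.085 when up. It rides on the turntable and goes straight down 13 mm to its stop (spring 4.5 N at first, 8.5 N at the stop; the pin leaves its hole at 9 to 10 mm). A fingertip that presses the head can carry it round by friction, or push one of the two drive posts beside it.
- post_left (a point): Top of one of two upright steel drive posts (diameter 9 mm, top at z = 0.094) fixed on the turntable 36 mm either side of the plunger head, along the direction of turning: this is the one counter-clockwise of the head. Between the posts 63 mm is free; inwards and outwards it is open.
- post_right (a point): Top of the other drive post, clockwise of the head.
- plunger (a joint): How far the plunger is pressed, m: 0 up (locked in a hole), 0.013 at its stop. If it is let go between holes its pin rubs under the ring (about 0.009) and snaps up by itself when the table is turned to within 1 to 2 degrees of a hole.
- pin_tip (a point): Top of the brass lock pin (diameter 8 mm) carried by the plunger, 98 mm from the hub's axis, on the same radius as the head; with the plunger up it stands in a hole of the fixed aluminium index ring, level with the ring (z = 0.050). The ring has six brass-edged holes 60 degrees apart.
- green_peg_mark (a point): Foot centre of the green peg (diameter 12 mm, 12 mm high), fixed on the rim at z = 0.050, 114 mm from the axis, straight outside the hole that the pin must go to. This hole is one step (60 degrees) from the start, to one side or the other.
- red_peg_mark (a point): Foot centre of the red peg, same size, straight outside the neighbouring hole on the other side: the wrong one.
- vial_a_mid (a point): Middle of the red-capped screw vial (diameter 16 mm, 59 mm high) that stands loosely in a cup of the turntable; its top is at z = 0.099.
- vial_b_mid (a point): Middle of a white-capped screw vial, same size, in another cup.
- vial_c_mid (a point): Middle of the second white-capped screw vial, same size, in another cup.
- bung: Reddish rubber bung, 35 mm diameter, 28 mm high, on the bench; origin under its centre. Leave alone.
- pen: Marker pen with black cap lying to the right of the carousel, 129 mm long, 11 mm thick. Leave alone.
- beaker: Small clear beaker, 49 mm diameter, 59 mm high; origin under its centre. Leave alone.
- cap: Blue screw cap, 34 mm diameter, 14 mm high; origin under its centre. Leave alone.
- timer: White lab timer standing on edge, 26x66x60 mm; origin under its centre. Leave alone.

How it is judged:
By the outcome, as a careful person would: the job done as asked, in the order asked, and still so for the second after the job is handed in, with the robot touching nothing.
It also fails if it takes over 32 s, if anything falls off the work surface, if the arm or the gripper's body presses on something with over 40 N, if the wrist force passes 120 N, or if a joint passes its speed limit or range.

## Robot

A 7-joint arm with a two-finger parallel gripper is mounted at the origin on a cart in front of the work surface, level with it; the furniture and walls round the work are solid. World frame = base frame: x ahead of the robot, y to its left, z up, the work surface at z = 0. Lengths are in m, angles in rad, forces in N, time in s.
With the tool pointing down it reaches from about 0.35 to 0.775 m from the base axis. Payload 3.1 kg.
Tool frame: the origin (TCP) lies at the very end of the fingers, on their centre line; the grasp point (between the pads) lies 19 mm behind it (arm.pinch_z is the distance from the TCP to the grasp point, in m); z points along the fingers, y is the line along which they close (so a half turn about z gives the same grasp; the last joint's range is limited). The gripper opens to 85 mm and grips with 20 to 120 N. Pads are 22 mm wide; open, the fingers measure 114 mm over their backs; the gripper's body (76 mm by 85 mm) begins 54 mm behind the grasp point. The pads swing forward as they close: fully open they stand 13 mm farther back than shut.
Start: joints at [-1.179, 0.311, 0.014, 1.512, -0.004, 1.319, -0.027], TCP at [0.231, 0.499, 0.231] pointing down, gripper open.
Joint ranges: [-2.7, 2.7], [-0.3, 1.91], [-1.27, 1.3], [0.12, 2.57], [-1.44, 4.58], [0.2, 2.03], [-3.05, 3.05]. Speed limits (rad/s): [2.79, 2.79, 3.14, 3.14, 3.14, 3.14, 3.14].

## Interface

Orientations are given as a unit quaternion [x, y, z, w].
In Python, from plant import arm, imaging gives the robot as it stands.
- The arm moves only by the tool send_rows, never from a script. Its arguments are lists of equal length, an entry for each row: "delta_pos": the shift along the world's x, y, z in cm, a list of three; "twist": the turn, a rotation vector about the world's x, y, z in units of 5 degrees (1.0 is 5 degrees), a list of three; "hand": the closure in counts, from 0 (fully open) to 255 (shut). A call has 1 to 12 rows; each row is the pose to reach, as a shift and turn from the pose commanded when the call began; what a row does not reach only later rows make up. A row lasts 1/10 s, in which the tool goes at most 50 mm and 8.59 degrees, less where a joint would pass 70% of its speed; a pose out of reach is approached as far as the arm can. A call with a gripper value outside its range is refused whole. The fingers move at their own pace and stop on an object; "grip_force" is the grip in N (left out, the last holds). Time passes only in rows, so rows that repeat a pose let the fingers close. It gives the time, the measured TCP pose, the force, the opening and the grip force at its end, in the units of the state.
- arm.read_state(): the state, without advancing time (a new reading comes with each control period).
- imaging.capture(name): name is "scene" or "top" or "wrist"; returns the picture (420x560x3 uint8, red, green, blue); there is no depth.
- imaging.get_calibration(name): a dict with "mtx" (3x3 intrinsics, pixels), "rvec" (rotation vector, rad) and "tvec" (3), from world to camera coordinates, as OpenCV has them. Camera axes: x right, y down, z forward; pixel columns grow to the right and rows downward; lengths in m; the calibration is good to about 2 mm. A picture is of the moment at which its call begins: read the wrist's pose just before it. get_calibration takes no time and is no camera call; for the wrist camera it gives the pose at the moment of the call.
- arm.finish_job(): hands the job in; it is judged then, once.
The state is a dict: "t": time; "joints": joint angles; "dq": joint speeds; "joint_torque": joint torques, N m; "ee_pos": TCP position; "tcp_rot": TCP orientation; "force": force on the tool from outside, world axes, zero at the start; "ft_torque": the same for the moment, N m; "finger_gap": finger opening in m; "finger_force": force on a finger pad.
Only numpy, scipy, OpenCV 4.12 (cv2) and the standard library are available. Lean on these libraries where they do the work, as an engineer would, in place of code of your own. Each camera call takes 0.05 s, during which the arm holds its last target. There are 200 camera calls.

## Working session

There is one attempt and no reset: what is moved stays moved. The work goes in short steps, Python scripts to look and compute and a tool call to move; the robot and the scene stay as the last step left them, time stands still between calls to the robot, and variables do not carry over. Pictures are saved under pics/ and viewed, at most 10 in all, crops included, and the job is handed in when it is done.

Besides the shell and the picture viewer there is one more tool, called after ">>>" in YAML: its name, and indented under it one key for each argument. send_rows: Moves the arm, as the interface text tells. Its arguments: {"type":"object","properties":{"delta_pos":{"type":"array"},"twist":{"type":"array"},"hand":{"type":"array"},"grip_force":{"type":"number"}},"required":["delta_pos","twist","hand"]}

```bash
mkdir -p pics; python3 - <<'E'
from plant import arm, imaging
import cv2, numpy as np
for n in ("top","scene"):
    im=imaging.capture(n); cv2.imwrite(f"pics/{n}0.png",im[:,:,::-1]); c=imaging.get_calibration(n)
    R=cv2.Rodrigues(np.array(c["rvec"],float))[0]; print(n,np.round(c["mtx"],1).tolist(),(-R.T@np.ravel(c["tvec"])).round(3))
print(arm.read_state())
E
```

```text
top [[545.3, 0.0, 280.9], [0.0, 545.3, 223.6], [0.0, 0.0, 1.0]] [ 0.338 -0.059  1.476]
scene [[464.9, 0.0, 271.1], [0.0, 464.9, 206.9], [0.0, 0.0, 1.0]] [-0.029 -0.758  0.666]
{'t': 0.1, 'joints': array([-1.1787216 ,  0.31165858,  0.01399887,  1.51285015, -0.00444553,
        1.31924357, -0.02723228]), 'dq': array([ 0.00161544, -0.00211385, -0.00032637, -0.00482472, -0.00019732,
        0.00020606,  0.00030536]), 'joint_torque': array([ 7.93081599e-04, -3.80850863e+01,  1.46867777e-01, -2.31242073e+01,
        1.24807568e-02,  8.09935096e-03, -9.82094832e-06]), 'ee_pos': array([0.23086764, 0.49848555, 0.23034146]), 'tcp_rot': array([ 2.15177428e-01,  9.76574391e-01, -1.04423140e-03, -2.05935106e-04]), 'force': array([-0.27084641, -0.16938675, -1.52449067]), 'ft_torque': array([-0.04791804, -0.05484527,  0.00723848]), 'finger_force': 0.0, 'finger_gap': 0.08536447826957233}
```

View pics/top0.png

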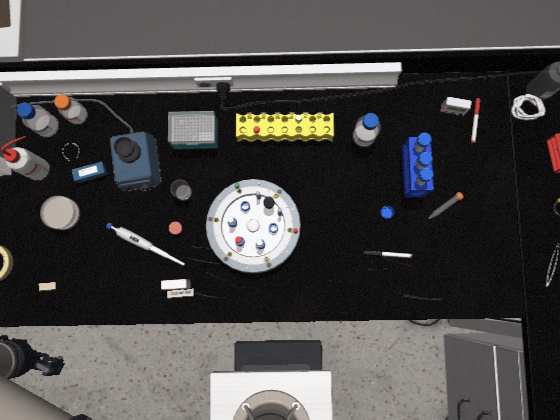

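View pics/scene0.png

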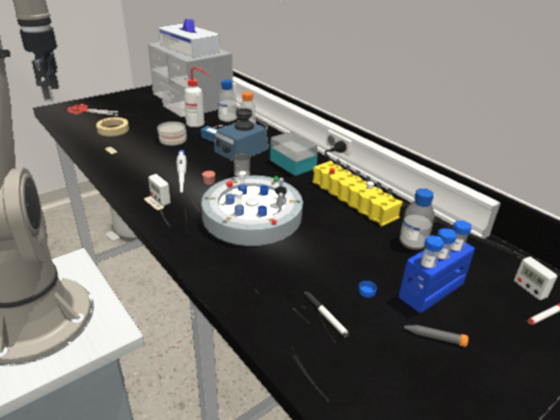

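Top view: the carousel is centred near (253,226), the black plunger head near (269,202), the green peg near (237,186) and the red peg near (296,231). The scene view shows it at about (252,205). Next I'll zoom in and measure.

```bash
cat > h.py <<'E'
import cv2, numpy as np
from plant import arm, imaging
def ray(c,uv):
    R=cv2.Rodrigues(np.array(c["rvec"],float))[0]; t=np.ravel(c["tvec"])
    d=R.T@np.linalg.inv(np.array(c["mtx"],float))@np.array([uv[0],uv[1],1.]); return -R.T@t,d
def onz(c,uv,z):
    o,d=ray(c,uv); return o+d*(z-o[2])/d[2]
def tri(c1,u1,c2,u2):
    A=[];b=[]
    for c,u in((c1,u1),(c2,u2)):
        o,d=ray(c,u); d/=np.linalg.norm(d); P=np.eye(3)-np.outer(d,d); A.append(P); b.append(P@o)
    return np.linalg.lstsq(np.vstack(A),np.hstack(b),rcond=None)[0]
def proj(c,p):
    return cv2.projectPoints(np.array([p],float),np.array(c["rvec"],float),np.array(c["tvec"],float),np.array(c["mtx"],float),None)[0].ravel()
E
python3 - <<'E'
from h import *
t=cv2.imread("pics/top0.png"); s=cv2.imread("pics/scene0.png")
a=cv2.resize(t[176:276,203:303],(560,560),interpolation=3)   # x5.6
b=cv2.resize(s[160:260,195:310],(644,560),interpolation=3)
cv2.imwrite("pics/a.png",a);cv2.imwrite("pics/b.png",b)
c=imaging.get_calibration("top")
hsv=cv2.cvtColor(t,cv2.COLOR_BGR2HSV); roi=np.zeros(t.shape[:2],np.uint8); roi[176:276,203:303]=1
def comps(m,n):
    k,l,st,ce=cv2.connectedComponentsWithStats((m&(roi>0)).astype(np.uint8)); print(n,[(ce[i].round(1).tolist(),int(st[i,4]),onz(c,ce[i],.06).round(3).tolist()) for i in range(1,k) if st[i,4]>5])
comps((hsv[...,0]>40)&(hsv[...,0]<85)&(hsv[...,1]>80),"green")
comps(((hsv[...,0]<8)|(hsv[...,0]>172))&(hsv[...,1]>120)&(hsv[...,2]>80),"red")
# dish outline
m=((hsv[...,2]>90)&(roi>0)).astype(np.uint8); m=cv2.morphologyEx(m,cv2.MORPH_CLOSE,np.ones((7,7)))
k=max(cv2.findContours(m,0,1)[0],key=cv2.contourArea); e=cv2.fitEllipse(k); print("dish",e,onz(c,e[0],.05))
E
```

```text
green [([236.7, 185.2], 16, [0.641, 0.077, 0.06])]
red [([295.3, 230.5], 14, [0.517, -0.076, 0.06]), ([238.2, 239.3], 27, [0.496, 0.074, 0.06])]
dish ((252.7589874267578, 225.36233520507812), (92.28775787353516, 93.70548248291016), 75.58331298828125) [0.53381709 0.03626464 0.05      ]
```

View pics/a.png

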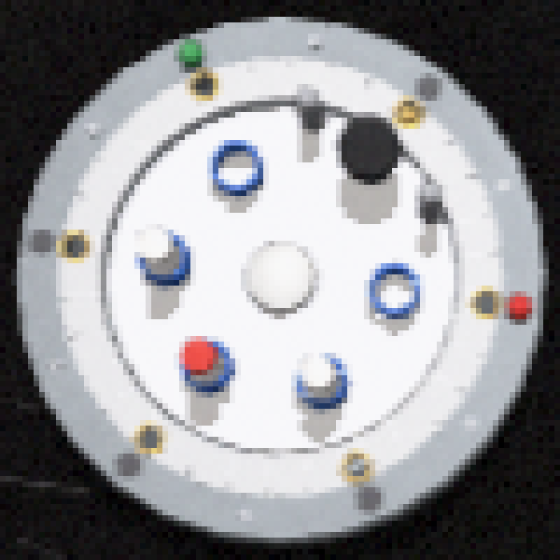

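View pics/b.png

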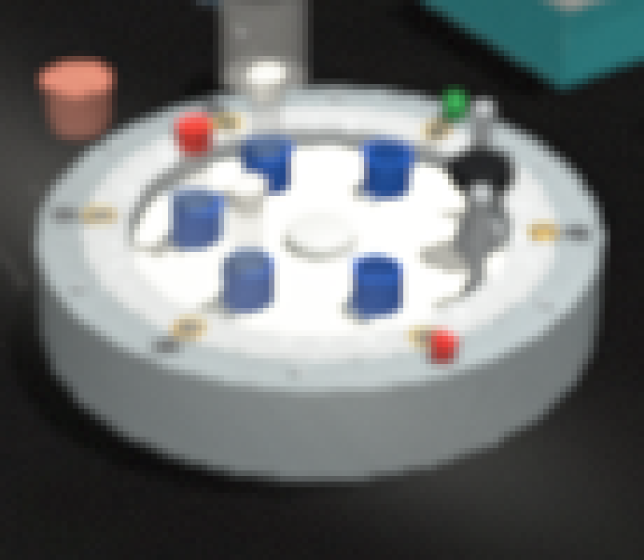

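The zoomed crops show the head at (369,148) in the top crop and (482,168) in the scene crop. Green is counter-clockwise, so the target is +60°. Posts stand on both sides of the head, and vials stand in the three cups farthest from it.

```bash
python3 - <<'E'
from h import *
T=imaging.get_calibration("top");S=imaging.get_calibration("scene")
ft=lambda x,y:((x+.5)/5.6-.5+203,(y+.5)/5.6-.5+176)
fs=lambda x,y:((x+.5)/5.6-.5+195,(y+.5)/5.6-.5+160)
hub=onz(T,ft(280.3,274.7),.05); print("hub",hub)
for n,a,b,z in(("head",(369,148),(482,166),.085),("green",(191,50),(456,98),.062),("red",(518,304),(443,340),.062),("postL",(306,95),(484,104),.094),("postR",(430,187),(482,187),.094)):
    p=onz(T,ft(*a),z); q=tri(T,ft(*a),S,fs(*b)); d=p-hub
    print(n,p.round(4),"tri",q.round(4),"r",np.hypot(*d[:2]).round(4),"ang",np.degrees(np.arctan2(d[1],d[0])).round(1))
for a in((204,85),(410,111),(486,302),(76,245)):
    p=onz(T,ft(*a),.05)-hub; print("hole",np.hypot(*p[:2]).round(4),np.degrees(np.arctan2(p[1],p[0])).round(1))
E
```

```text
hub [0.53574158 0.03655121 0.05      ]
head [ 0.5892 -0.0075  0.085 ] tri [ 0.5895 -0.0076  0.0843] r 0.0693 ang -39.5
green [0.6422 0.0769 0.062 ] tri [0.642  0.0769 0.0621] r 0.1138 ang 20.7
red [ 0.518  -0.0751  0.062 ] tri [ 0.518  -0.0748  0.0591] r 0.113 ang -99.0
postL [0.613  0.0209 0.094 ] tri [0.6129 0.0209 0.0944] r 0.0788 ang -11.5
postR [ 0.5689 -0.0355  0.094 ] tri [ 0.5682 -0.0352  0.095 ] r 0.0793 ang -65.3
hole 0.0985 21.1
hole 0.0994 -39.0
hole 0.0979 -98.8
hole 0.0979 80.5
```

>>> send_rows:
  delta_pos:
    - [36, -50.5, -5]
    - [36, -50.5, -5]
    - [36, -50.5, -5]
    - [36, -50.5, -5]
    - [36, -50.5, -5]
    - [36, -50.5, -5]
    - [36, -50.5, -5]
    - [36, -50.5, -5]
    - [36, -50.5, -5]
    - [36, -50.5, -5]
    - [36, -50.5, -5]
    - [36, -50.5, -5]
  twist:
    - [0, 0, 3]
    - [0, 0, 3]
    - [0, 0, 3]
    - [0, 0, 3]
    - [0, 0, 3]
    - [0, 0, 3]
    - [0, 0, 3]
    - [0, 0, 3]
    - [0, 0, 3]
    - [0, 0, 3]
    - [0, 0, 3]
    - [0, 0, 3]
  hand: [255, 255, 255, 255, 255, 255, 255, 255, 255, 255, 255, 255]

```text
t: 1.3
ee_pos: [0.5776, 0.0123, 0.1826]
tcp_rot: [0.086, 0.996, 0.0, -0.0]
force: [0.7, 0.4, 0.6]
finger_gap: 0.0003
finger_force: 0.0
```

>>> send_rows:
  delta_pos:
    - [0, 0, 0]
    - [0, 0, 0]
    - [0, 0, 0]
  twist:
    - [0, 0, 0]
    - [0, 0, 0]
    - [0, 0, 0]
  hand: [255, 255, 255]

```text
t: 1.6
ee_pos: [0.5764, 0.0155, 0.1827]
tcp_rot: [0.085, 0.996, 0.001, -0.001]
force: [0.5, 0.5, -0.4]
finger_gap: -0.0
finger_force: 0.0
```

>>> send_rows:
  delta_pos:
    - [1.3, -2.3, -5]
    - [1.3, -2.3, -7.5]
    - [1.3, -2.3, -7.5]
    - [1.3, -2.3, -7.5]
  twist:
    - [0, 0, 0]
    - [0, 0, 0]
    - [0, 0, 0]
    - [0, 0, 0]
  hand: [255, 255, 255, 255]

```text
t: 2.0
ee_pos: [0.5896, -0.0068, 0.1086]
tcp_rot: [0.084, 0.996, 0.001, -0.0]
force: [-0.2, 0.2, 0.9]
finger_gap: -0.0002
finger_force: 0.0
```

```bash
python3 - <<'E'
from h import *
s=arm.read_state(); print(s["ee_pos"].round(4),s["force"].round(2))
im=imaging.capture("wrist")[:,:,::-1].copy(); c=imaging.get_calibration("wrist")
for p,col in((( .5893,-.0075,.085),(0,0,255)),((.642,.0769,.062),(255,0,255)),((.613,.0209,.094),(255,255,0)),((.569,-.0355,.094),(0,255,255)),(tuple(s["ee_pos"]),(0,255,0))):
    u=proj(c,p); print(u.round(0)); cv2.drawMarker(im,tuple(int(v) for v in u),col,0,14,1)
cv2.imwrite("pics/w1.png",im)
E
```

```text
[ 0.5896 -0.0068  0.1086] [-0.15  0.23  0.93]
[280. 250.]
[429. 293.]
[342. 291.]
[216. 228.]
[281. 270.]
```

View pics/w1.png

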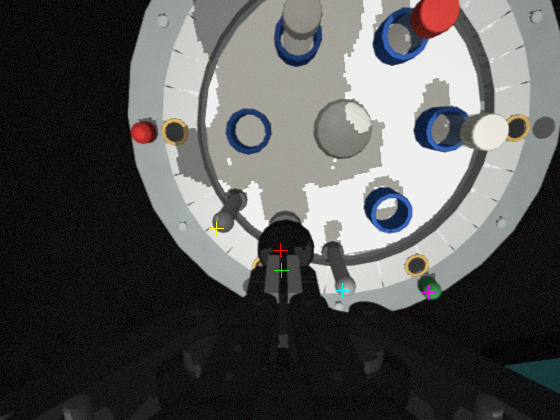

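The head is at (285,243) in the wrist view, within about 3 mm of my estimate, and the fingertips are over it. The gap between the posts is clear, so I'll press.

>>> send_rows:
  delta_pos:
    - [-0.1, 0, -2]
    - [-0.1, 0, -2.6]
    - [-0.1, 0, -3.0]
    - [-0.1, 0, -3.4]
    - [-0.1, 0, -3.5]
    - [-0.1, 0, -3.5]
    - [-0.1, 0, -3.5]
  twist:
    - [0, 0, 0]
    - [0, 0, 0]
    - [0, 0, 0]
    - [0, 0, 0]
    - [0, 0, 0]
    - [0, 0, 0]
    - [0, 0, 0]
  hand: [255, 255, 255, 255, 255, 255, 255]

```text
t: 2.75
ee_pos: [0.5899, -0.0077, 0.0757]
tcp_rot: [0.085, 0.996, 0.001, 0.001]
force: [-2.4, 1.4, 7.5]
finger_gap: -0.0001
finger_force: 3.4
```

>>> send_rows:
  delta_pos:
    - [0, 0, -0.15]
    - [0, 0, -0.25]
    - [0, 0, -0.25]
  twist:
    - [0, 0, 0]
    - [0, 0, 0]
    - [0, 0, 0]
  hand: [255, 255, 255]

```text
t: 3.05
ee_pos: [0.59, -0.0076, 0.0733]
tcp_rot: [0.085, 0.996, 0.001, 0.001]
force: [-2.5, 1.9, 7.3]
finger_gap: -0.0001
finger_force: 3.7
```

>>> send_rows:
  delta_pos:
    - [0.23, 0.29, 0]
    - [0.44, 0.59, 0]
    - [0.63, 0.9, 0]
    - [0.81, 1.22, 0]
    - [0.96, 1.55, 0]
    - [1.11, 1.89, 0]
    - [1.23, 2.23, 0]
    - [1.34, 2.58, 0]
    - [1.42, 2.94, 0]
    - [1.49, 3.3, 0]
    - [1.49, 3.3, 0]
  twist:
    - [0, 0, 0]
    - [0, 0, 0]
    - [0, 0, 0]
    - [0, 0, 0]
    - [0, 0, 0]
    - [0, 0, 0]
    - [0, 0, 0]
    - [0, 0, 0]
    - [0, 0, 0]
    - [0, 0, 0]
    - [0, 0, 0]
  hand: [255, 255, 255, 255, 255, 255, 255, 255, 255, 255, 255]

```text
t: 4.15
ee_pos: [0.6071, 0.0245, 0.0744]
tcp_rot: [0.085, 0.996, 0.001, 0.004]
force: [-0.2, 0.2, 6.6]
finger_gap: -0.0002
finger_force: 3.6
```

```bash
cat > look.py <<'E'
from h import *
import sys
s=arm.read_state(); print(s["ee_pos"].round(4),s["force"].round(2))
w=imaging.capture("wrist")[:,:,::-1]; t=imaging.capture("top")[:,:,::-1]
t=cv2.resize(t[176:276,203:303],(336,336),interpolation=3); w=cv2.resize(w,(448,336))
cv2.imwrite(f"pics/{sys.argv[1]}.png",np.hstack([t,w]))
E
python3 look.py m1
```

```text
[0.6071 0.0245 0.0744] [-0.17  0.19  6.61]
```

View pics/m1.png

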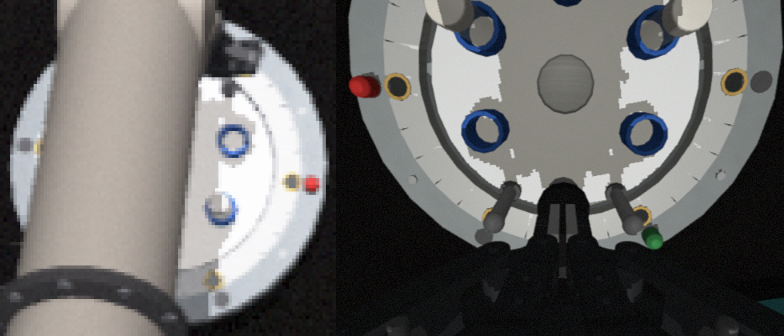

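Wrist view: the table has followed by about 30°, with the head centred between the posts and the green peg at (652,240) still ahead. The vials are standing. I'll continue to just short of the hole.

>>> send_rows:
  delta_pos:
    - [0.0, 0.36, -0.12]
    - [0.03, 0.73, -0.12]
    - [0.04, 1.1, -0.12]
    - [0.03, 1.46, -0.12]
    - [0.0, 1.83, -0.12]
    - [-0.04, 2.19, -0.12]
    - [-0.11, 2.55, -0.12]
    - [-0.19, 2.91, -0.12]
    - [-0.26, 3.14, -0.12]
    - [-0.26, 3.14, -0.12]
  twist:
    - [0, 0, 0]
    - [0, 0, 0]
    - [0, 0, 0]
    - [0, 0, 0]
    - [0, 0, 0]
    - [0, 0, 0]
    - [0, 0, 0]
    - [0, 0, 0]
    - [0, 0, 0]
    - [0, 0, 0]
  hand: [255, 255, 255, 255, 255, 255, 255, 255, 255, 255]

```text
t: 5.25
ee_pos: [0.6053, 0.0561, 0.0736]
tcp_rot: [0.085, 0.996, 0.001, 0.005]
force: [1.7, 0.4, 7.2]
finger_gap: -0.0001
finger_force: 3.7
```

```bash
sed -i 's/^t=.*//; s/t=imaging.*//; s/^t=cv2.*//' look.py; cat > look.py <<'E'
from h import *
import sys
s=arm.read_state(); print(s["ee_pos"].round(4),s["force"].round(2))
w=imaging.capture("wrist")[:,:,::-1]
cv2.imwrite(f"pics/{sys.argv[1]}.png",w)
E
python3 look.py m2
```

```text
[0.6053 0.0561 0.0736] [1.7  0.41 7.23]
```

View pics/m2.png

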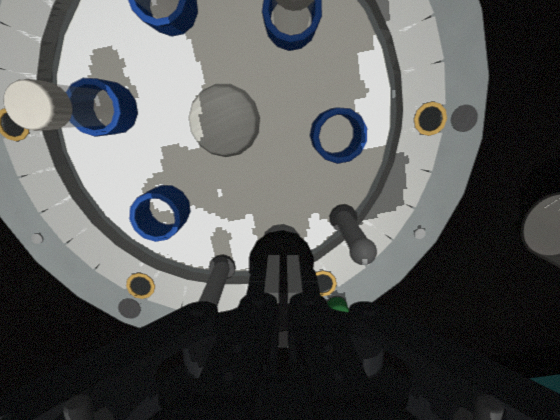

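In this view the two nearest cup rims are at (160,212) and (339,135), and ring holes are at (140,286) and (430,119). I'll compute the remaining angle from these.

```bash
python3 - <<'E'
from h import *
c=imaging.get_calibration("wrist"); P=lambda u,z:onz(c,u,z)[:2]
h1,h2=P((140,286),.05),P((430,119),.05)   # neighbours of target hole: +-60 => 120 apart, chord 2*.098*sin60=.1697
print("chord",np.linalg.norm(h1-h2))
# hub from the two holes
m=(h1+h2)/2; d=(h2-h1)/np.linalg.norm(h2-h1); n=np.array([-d[1],d[0]])
cands=[m+n*.049,m-n*.049]; hub=min(cands,key=lambda q:np.linalg.norm(q-[.5355,.0366])); print("hub",hub)
a=lambda p:np.degrees(np.arctan2(*(p-hub)[::-1]))
k1,k2=P((160,212),.06),P((339,135),.06)
print("cup r",np.linalg.norm(k1-hub),np.linalg.norm(k2-hub),"holes",a(h1),a(h2),"cups",a(k1),a(k2), "to go",((a(h1)-a(k1)),(a(h2)-a(k2))))
E
```

```text
chord 0.16946429750407677
hub [0.53469716 0.03954733]
cup r 0.05040185531532746 0.054298912104771314 holes -39.10540379908842 80.81361614290336 cups -45.17092902979631 74.24988818934588 to go (np.float64(6.065525230707891), np.float64(6.563727953557475))
```

>>> send_rows:
  delta_pos:
    - [-0.06, 0.19, 0]
    - [-0.12, 0.37, 0]
    - [-0.18, 0.55, 0]
    - [-0.24, 0.73, 0]
    - [-0.24, 0.73, 0]
    - [-0.24, 0.73, 0]
  twist:
    - [0, 0, 0]
    - [0, 0, 0]
    - [0, 0, 0]
    - [0, 0, 0]
    - [0, 0, 0]
    - [0, 0, 0]
  hand: [255, 255, 255, 255, 255, 255]

```text
t: 5.9
ee_pos: [0.6028, 0.063, 0.0736]
tcp_rot: [0.086, 0.996, 0.001, 0.004]
force: [1.0, -1.0, 7.4]
finger_gap: -0.0
finger_force: 3.7
```

>>> send_rows:
  delta_pos:
    - [0, 0, 0.3]
    - [0, 0, 0.6]
    - [0, 0, 0.9]
    - [0, 0, 0.9]
  twist:
    - [0, 0, 0]
    - [0, 0, 0]
    - [0, 0, 0]
    - [0, 0, 0]
  hand: [255, 255, 255, 255]

```text
t: 6.3
ee_pos: [0.6025, 0.0634, 0.0822]
tcp_rot: [0.086, 0.996, 0.001, 0.004]
force: [1.3, 0.7, 5.6]
finger_gap: -0.0001
finger_force: 2.5
```

The spring still pushes with about 5.6 N at z=0.082, so the pin has risen into the hole. I'll back off upwards and check.

>>> send_rows:
  delta_pos:
    - [0, 0, 1]
    - [0, 0, 3]
    - [0, 0, 6]
    - [0, 0, 10]
    - [-2, 5, 12]
    - [-6, 10, 14]
    - [-10, 15, 14]
    - [-14, 20, 14]
    - [-18, 25, 14]
    - [-18, 25, 14]
    - [-18, 25, 14]
    - [-18, 25, 14]
  twist:
    - [0, 0, 0]
    - [0, 0, 0]
    - [0, 0, 0]
    - [0, 0, 0]
    - [0, 0, 0]
    - [0, 0, 0]
    - [0, 0, 0]
    - [0, 0, 0]
    - [0, 0, 0]
    - [0, 0, 0]
    - [0, 0, 0]
    - [0, 0, 0]
  hand: [255, 255, 255, 255, 255, 255, 255, 255, 255, 255, 255, 255]

```text
t: 7.5
ee_pos: [0.4157, 0.3158, 0.2189]
tcp_rot: [0.082, 0.997, 0.0, -0.001]
force: [-0.7, -0.2, 1.1]
finger_gap: -0.0002
finger_force: 0.0
```

```bash
python3 - <<'E'
from h import *
s=arm.read_state(); print(s["t"],s["ee_pos"].round(3),s["force"].round(2))
t=imaging.capture("top")[:,:,::-1]; s=imaging.capture("scene")[:,:,::-1]
cv2.imwrite("pics/f.png",np.hstack([cv2.resize(t[176:276,203:303],(400,400),interpolation=3),cv2.resize(s[160:260,210:310],(400,400),interpolation=3)]))
E
```

```text
7.5 [0.416 0.316 0.219] [-0.74 -0.2   1.07]
```

View pics/f.png

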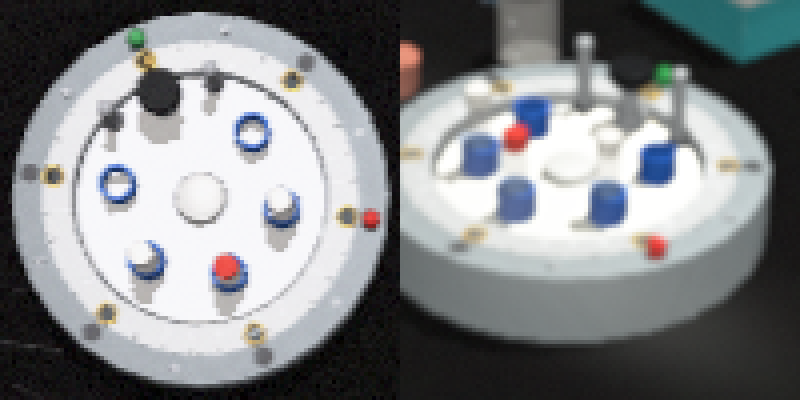

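The head at (158,90) in the top crop now points at the green peg (137,38), the hole at (146,60) looks filled with brass, and the vials stand. I'll check the head's height by triangulation before handing in.

```bash
python3 - <<'E'
from h import *
T=imaging.get_calibration("top");S=imaging.get_calibration("scene")
f=lambda x,y,a,b:((x+.5)/4-.5+a,(y+.5)/4-.5+b)
u=f(158,91,203,176); p=tri(T,u,S,f(231,69,210,160)); q=onz(T,u,.085)
d=q[:2]-[.5357,.0366]; print(p.round(4),np.hypot(*d),np.degrees(np.arctan2(d[1],d[0])))
im=imaging.capture("top"); 
for n,(x,y) in {"target":(146,60),"old":(291,80),"redhole":(347,216)}.items():
    a,b=f(x,y,203,176); print(n,im[round(b),round(a)])
E
```

```text
[0.6006 0.0609 0.0836] 0.06893713852062178 20.54736298347475
target [193 157  94]
old [102 106 110]
redhole [105 107 112]
```

The head is up (z≈0.084) at 20.5°, against 20.8° for the hole. The pin fills the target hole and the old hole is empty. Handing in.

```bash
python3 -c "
from plant import arm
print(arm.finish_job())"
```

```text
the job is handed in; nothing more can be done
None
```

The carousel is turned one step counter-clockwise and locked in the hole by the green peg, with the vials still standing in their cups and the arm clear; the job was handed in at about 7.6 s.

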